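Box stoneware cups rim to rim on an indexing table

TASK

Box the stoneware cups for firing on the round indexing table: stand each blue cup mouth up on the cork place that faces you, set a white cup mouth down on it so that the two rims meet all round, then turn the table by its red knobs until it clicks with the next free place facing you, and go on. Handle cups on the table only at the place that faces you. Finish with every blue cup boxed, each pair centred on its own cork place, an empty place facing you and the table clicked home; spare white cups stay mouth down on the bench, and last, lay the wooden block flat on the empty place facing you as the sign that the batch is complete. Leave the yellow tape roll alone.

Things in the scene. Friction and masses are not known exactly. Their poses are not given: they have to be found in the camera images.
- index_base: green cast base of the round indexing table, fixed to the bench (where, and turned how, varies). Origin: on the turning axis at bench height; z up, -x points to the front (loading side, facing the robot), where a green tongue with a yellow stripe reaches 178 mm from the axis. On it turns an aluminium disc of 142 mm radius, top face 36 mm above the bench
- turntable (a joint): turn of the disc, rad, 0 at the start, counter-clockwise from above positive, several turns either way. It clicks at every quarter turn (0, +-1.571, ..), with the places at front, right, back and left. Let go within about 0.6 rad of a click, it pulls itself home (to about 0.03 rad); turning takes at most about 2 N at a knob
- place_front (a point): point fixed to the base, on the disc's top face (36 mm above the bench), 100 mm from the axis: centre of the loading place, the one that faces the robot, above the yellow stripe. The disc's four flat round cork places, 66 mm wide and 90 degrees apart, stop at these points
- place_right (a point): point fixed to the base, on the disc's top face (36 mm above the bench), 100 mm from the axis: centre of the place at the robot's right (base -y). The disc's four flat round cork places, 66 mm wide and 90 degrees apart, stop at these points
- place_back (a point): point fixed to the base, on the disc's top face (36 mm above the bench), 100 mm from the axis: centre of the place farthest from the robot. The disc's four flat round cork places, 66 mm wide and 90 degrees apart, stop at these points
- place_left (a point): point fixed to the base, on the disc's top face (36 mm above the bench), 100 mm from the axis: centre of the place at the robot's left (base +y). The disc's four flat round cork places, 66 mm wide and 90 degrees apart, stop at these points
- knob_0 (a point): upright red drive knob at the end of a steel spoke of the disc, between two places, 175 mm from the axis: a round post 20 mm in diameter from 27 to 85 mm above the bench; point: on its centre line 65 mm above the bench. Take or push it to turn the disc. Four alike, at the clicks 45 degrees either side of front and back
- knob_1 (a point): upright red drive knob at the end of a steel spoke of the disc, between two places, 175 mm from the axis: a round post 20 mm in diameter from 27 to 85 mm above the bench; point: on its centre line 65 mm above the bench. Take or push it to turn the disc. Four alike, at the clicks 45 degrees either side of front and back
- knob_2 (a point): upright red drive knob at the end of a steel spoke of the disc, between two places, 175 mm from the axis: a round post 20 mm in diameter from 27 to 85 mm above the bench; point: on its centre line 65 mm above the bench. Take or push it to turn the disc. Four alike, at the clicks 45 degrees either side of front and back
- knob_3 (a point): upright red drive knob at the end of a steel spoke of the disc, between two places, 175 mm from the axis: a round post 20 mm in diameter from 27 to 85 mm above the bench; point: on its centre line 65 mm above the bench. Take or push it to turn the disc. Four alike, at the clicks 45 degrees either side of front and back
- blue_1 (a point): blue stoneware cup, straight round, 64 mm outside diameter, 65 mm high, wall and rim 7 mm thick, 7 mm bottom, about 0.2 kg, standing mouth UP on the bench; point: its centre, half-way up; z up along its axis. Absent in some starts
- blue_2 (a point): blue stoneware cup, straight round, 64 mm outside diameter, 65 mm high, wall and rim 7 mm thick, 7 mm bottom, about 0.2 kg, standing mouth UP on the bench; point: its centre, half-way up; z up along its axis. Absent in some starts
- blue_3 (a point): blue stoneware cup, straight round, 64 mm outside diameter, 65 mm high, wall and rim 7 mm thick, 7 mm bottom, about 0.2 kg, standing mouth UP on the bench; point: its centre, half-way up; z up along its axis. Absent in some starts
- white_1 (a point): white stoneware cup of the same size (64 mm outside diameter, 65 mm high, 7 mm wall), standing mouth DOWN on the bench; point: its centre, half-way up; z up along its axis (towards its closed bottom, which is on top)
- white_2 (a point): white stoneware cup of the same size (64 mm outside diameter, 65 mm high, 7 mm wall), standing mouth DOWN on the bench; point: its centre, half-way up; z up along its axis (towards its closed bottom, which is on top)
- white_3 (a point): white stoneware cup of the same size (64 mm outside diameter, 65 mm high, 7 mm wall), standing mouth DOWN on the bench; point: its centre, half-way up; z up along its axis (towards its closed bottom, which is on top)
- blue_cup_1: the same cup as blue_1; origin at the centre of its underside
- blue_cup_2: the same cup as blue_2; origin at the centre of its underside
- blue_cup_3: the same cup as blue_3; origin at the centre of its underside
- white_cup_1: the same cup as white_1; origin at the centre of its underside
- white_cup_2: the same cup as white_2; origin at the centre of its underside
- white_cup_3: the same cup as white_3; origin at the centre of its underside
- block_mid (a point): brown wooden block lying flat, 45 x 75 x 32 mm (its x, y, z); point: its centre, half-way up; it can be gripped across the 45 mm
- yellow_roll: bystander: yellow tape roll lying flat, 116 mm wide, 24 mm high, loose; origin under its centre
There are look-alikes about, which are no part of the job. Leave any green or pink look-alike of the white_cup_1 alone.

How it is judged:
By the outcome, as a careful person would: the job done as asked, in the order asked, and still so for the second after the job is handed in, with the robot touching nothing.
Of blue_cup_1, blue_cup_2, blue_cup_3 only 2 to 3 are there at a start; the rules pass over those that are not, and their reading is None.
At some moment in a run one of block may be knocked a few centimetres aside while the robot is not near it.
Once in a run the grip may slacken for a moment while it holds something.
It also fails if it takes over 210 s, if anything falls off the work surface, if the arm or the gripper's body presses on something with over 40 N, if the wrist force passes 120 N, or if a joint passes its speed limit or range.

ROBOT

A 6-joint arm with a two-finger parallel gripper is mounted at the origin on a cart in front of the work surface, level with it; the furniture and walls round the work are solid. World frame = base frame: x ahead of the robot, y to its left, z up, the work surface at z = 0. Lengths are in m, angles in degrees, forces in N, time in s.
With the tool pointing down it reaches from about 0.25 to 0.725 m from the base axis. Payload 9.7 kg.
Tool frame: the origin (TCP) lies on the centre line of the jaws, within the pads' length; the fingertips stand bot.nose_length ahead of it and the grasp point (between the pads) lies 11 mm behind it (bot.nose_length is the distance from the TCP to the fingertips, in m); z points along the fingers, y is the line along which they close (so a half turn about z gives the same grasp; the last joint's range is limited). The gripper opens to 85 mm and grips with 20 to 120 N. Pads are 22 mm wide; open, the fingers measure 114 mm over their backs; the gripper's body (76 mm by 85 mm) begins 54 mm behind the grasp point. The pads swing forward as they close: fully open they stand 13 mm farther back than shut.
Start: joints at [-73.797, 4.979, 10.078, 95.1, 0, 90], TCP at [0.153, -0.528, 0.239] pointing down, gripper open.
Joint ranges: [-179.16, 179.16], [-48.56, 103.87], [-65.8, 70.77], [-126.05, 130.52], [-82.76, 87.17], [-180, 180]. Speed limits (degrees/s): [127.2, 127.2, 147.25, 180, 180, 180].

INTERFACE

Orientations are given as [roll, pitch, yaw] about the fixed x, y, z axes, in that order (R = Rz(yaw) Ry(pitch) Rx(roll)).
In Python, from workcell import bot gives the robot as it stands. The module is installed in compiled form; this text tells all that it offers.
- The arm moves only by the shell command python3 -m inch 'ROWS' [OPENING] [FORCE]. ROWS is JSON, a list of rows, each a list of 4 numbers: the shift along the world's x, y, z in cm, then the turn about the world's z in degrees. A call has exactly 8 rows; each row is the pose to reach, as a shift and turn from the pose commanded when the call began; what a row does not reach only later rows make up. A row lasts 1/8 s, in which the tool goes at most 62.5 mm and 10.7 degrees, less where a joint would pass 70% of its speed; a pose out of reach is approached as far as the arm can. A call with a gripper value outside its range is refused whole. OPENING is the finger opening in cm, from 0 to 8.54, set as the call begins (- or left out, the last holds). The fingers move at their own pace and stop on an object; FORCE is the grip in N (left out, the last holds). Time passes only in rows, so rows that repeat a pose let the fingers close, or fill a call up. It gives the time, the measured TCP pose, the force, the opening and the grip force at its end, in the units of the state.
- bot.get_obs(): the state, without advancing time (a new reading comes with each control period).
- bot.camera(name): name is "side" or "top"; returns a dict with "img" (400x640x3 uint8, red, green, blue), "fovy" (degrees; the focal length in pixels is half the picture's height over the tangent of half this angle, whatever the lens; pixels are square), "cx", "cy" (the principal point, pixels), "R" (3x3) and "t" (3): a world point X has camera coordinates R X + t. Camera axes: x right, y down, z forward; pixel columns grow to the right and rows downward; lengths in m; the calibration is good to about 2 mm. A picture is of the moment at which its call begins. There is no depth.
- bot.job_done(): hands the job in; it is judged then, once.
Trained networks look in a picture, given as the dict that the camera call returned (one of the last four; its "shot" number tells which), for a name from the list of things; names that differ only in an ending like _2 or _b are one class to them, and where a whole thing is asked for, a point or a joint stands for the part that bears it (a point fixed in the world has none). Each returns a list of dicts, best first, with "score" (0 to 1); they miss things now and then, are a little off and sometimes report something else, mostly with a low value. They report only what shows in the picture. A call takes as long as a camera call. They do not tell look-alikes from the thing itself.
- bot.find_in(thing, picture): "point" ([column, row] in pixels, amid what is visible of it).
- bot.landmark_of(thing, picture): "point" ([column, row] in pixels: a listed point, or the origin of a listed thing).
The state is a dict: "time": time; "q": joint angles; "qd": joint speeds; "joint_efforts": joint torques, N m; "ee_pos": TCP position; "tcp_rot": TCP orientation; "wrist_force": force on the tool from outside, world axes, zero at the start; "torque": the same for the moment, N m; "opening": finger opening in m; "grasp_force": force on a finger pad.
Only numpy, scipy, OpenCV 4.12 (cv2) and the standard library are available. Lean on these libraries where they do the work, as an engineer would, in place of code of your own. Each camera call takes 0.05 s, during which the arm holds its last target. There are 200 camera calls.

## Working session

There is one attempt and no reset: what is moved stays moved. The work goes in short steps, Python scripts to look and compute and a shell command to move; the robot and the scene stay as the last step left them, time stands still between calls to the robot, and variables do not carry over. Pictures are saved under pics/ and viewed, at most 14 in all, crops included, and the job is handed in when it is done.

```bash
mkdir -p pics
cat > h.py <<'E'
import numpy as np, cv2, itertools
from workcell import bot
def shot(n): return bot.camera(n)
def K(p):
    f=p["img"].shape[0]/2/np.tan(np.radians(p["fovy"])/2); return f,p["cx"],p["cy"]
def ray(p,uv):
    f,cx,cy=K(p); R=np.array(p["R"]);t=np.array(p["t"])
    d=R.T@np.array([(uv[0]-cx)/f,(uv[1]-cy)/f,1]); return -R.T@t,d
def onz(p,uv,z):
    c,d=ray(p,uv); return c+d*(z-c[2])/d[2]
def proj(p,X):
    f,cx,cy=K(p); c=np.array(p["R"])@np.array(X)+np.array(p["t"]); return np.array([cx+f*c[0]/c[2],cy+f*c[1]/c[2]])
def tri(p1,a,p2,b):
    A=[];B=[]
    for p,uv in((p1,a),(p2,b)):
        c,d=ray(p,uv); d/=np.linalg.norm(d); M=np.eye(3)-np.outer(d,d);A.append(M);B.append(M@c)
    X=np.linalg.lstsq(sum(A),sum(B),rcond=None)[0]
    return X,max(np.linalg.norm(M@X-b) for M,b in zip(A,B))
def save(p,name): cv2.imwrite("pics/"+name,p["img"][:,:,::-1])
E
python3 - <<'E'
from h import *
s=shot("side");t=shot("top");save(s,"s0.png");save(t,"t0.png")
print(bot.nose_length,bot.get_obs()["time"])
for p,n in((s,"side"),(t,"top")):
    print(n,"cam",(-np.array(p["R"]).T@np.array(p["t"])).round(3))
for th,z in(("index_base",0),("place_front",.036),("place_back",.036),("place_left",.036),("place_right",.036),("knob_0",.065),("blue_1",.0325),("white_1",.0325),("block_mid",.016),("yellow_roll",0)):
    for p,n in((s,"side"),(t,"top")):
        for r in bot.landmark_of(th,p): 
            if r["score"]>.2: print(th,n,np.round(r["point"]),round(r["score"],2),onz(p,r["point"],z).round(3))
E
```

```text
0.008 0.1
side cam [0.101 1.049 0.792]
top cam [ 0.277 -0.005  1.738]
index_base side [307. 225.] 0.56 [0.599 0.039 0.   ]
index_base side [314. 237.] 0.22 [0.554 0.084 0.   ]
index_base top [316. 197.] 0.7 [0.612 0.014 0.   ]
place_front side [333. 222.] 0.77 [0.513 0.039 0.036]
place_front top [309. 222.] 0.86 [0.523 0.034 0.036]
place_back side [280. 202.] 0.58 [0.71  0.002 0.036]
place_back top [313. 196.] 0.47 [0.609 0.023 0.036]
place_left side [386. 167.] 0.75 [ 0.463 -0.358  0.036]
place_left side [282. 229.] 0.7 [0.636 0.129 0.036]
place_left side [241. 260.] 0.21 [0.672 0.298 0.036]
place_left top [286. 187.] 0.74 [0.641 0.115 0.036]
place_left top [231. 211.] 0.32 [0.557 0.299 0.036]
place_right side [324. 195.] 0.6 [ 0.599 -0.092  0.036]
place_right side [307. 221.] 0.4 [0.585 0.066 0.036]
place_right top [341. 199.] 0.76 [ 0.601 -0.072  0.036]
place_right top [285. 188.] 0.26 [0.635 0.117 0.036]
knob_0 side [250. 210.] 0.93 [0.754 0.113 0.065]
knob_0 side [359. 198.] 0.86 [ 0.471 -0.074  0.065]
knob_0 side [316. 235.] 0.79 [0.516 0.157 0.065]
knob_0 side [280. 225.] 0.66
[... 608 characters left out ...]
.474 -0.431  0.032]
white_1 top [406. 263.] 0.66 [ 0.386 -0.288  0.032]
white_1 top [436. 206.] 0.64 [ 0.577 -0.391  0.032]
white_1 top [227. 256.] 0.61 [0.405 0.307 0.032]
white_1 top [222. 258.] 0.59 [0.399 0.322 0.032]
white_1 top [392. 230.] 0.52 [ 0.495 -0.241  0.032]
block_mid side [327. 173.] 0.67 [ 0.661 -0.273  0.016]
block_mid side [285. 226.] 0.33 [0.651 0.087 0.016]
block_mid top [398. 180.] 0.88 [ 0.67  -0.268  0.016]
yellow_roll side [238. 260.] 0.88 [0.708 0.265 0.   ]
yellow_roll top [241. 169.] 0.95 [0.71  0.274 0.   ]
yellow_roll top [189. 237.] 0.64 [0.472 0.442 0.   ]
yellow_roll top [312. 197.] 0.48 [0.612 0.026 0.   ]
yellow_roll top [309. 219.] 0.22 [0.535 0.037 0.   ]
```

View pics/t0.png

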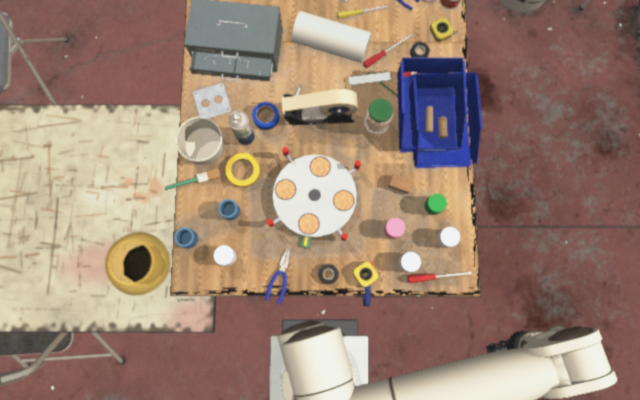

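View pics/s0.png

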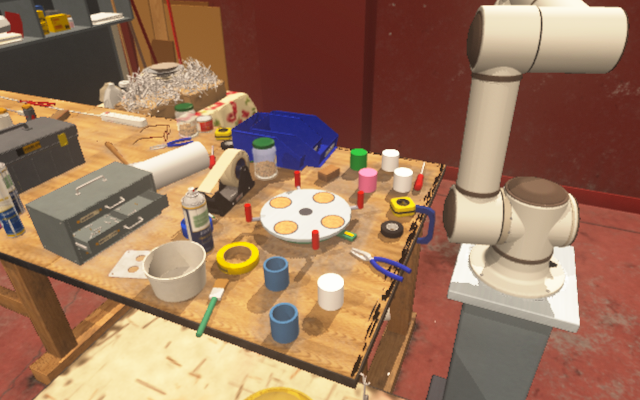

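The top view shows blue cups at (230,210) and (186,238), so there are two. White cups are at (224,256), (450,237) and (411,262). The look-alikes to leave alone are pink (395,228) and green (437,204). The block is at (400,184) and the tape roll at (242,170). The side view agrees, and all four places are free. Next I'll measure precisely in both views.

```bash
cat >> h.py <<'E'
from scipy.optimize import minimize
def masks(p):
    hsv=cv2.cvtColor(p["img"],cv2.COLOR_RGB2HSV); H,S,V=[hsv[:,:,i].astype(int) for i in range(3)]
    return dict(blue=(H>95)&(H<118)&(S>70), white=(S<40)&(V>165), cork=(H>8)&(H<24)&(S>60)&(V>185), red=((H<6)|(H>174))&(S>150)&(V>90))
a=np.linspace(0,2*np.pi,40)
def sil(p,x,y,z0=0.,h=.065,r=.032):
    P=[proj(p,(x+r*np.cos(b),y+r*np.sin(b),z)) for b in a for z in(z0,z0+h)]
    hull=cv2.convexHull(np.array(P,np.float32)); m=np.zeros(p["img"].shape[:2],np.uint8)
    cv2.fillConvexPoly(m,(hull*16).astype(np.int32),255,cv2.LINE_AA,4); return m/255.
def fit(ps,col,x,y,z0=0.,h=.065):
    """silhouette fit of a cylinder over pictures ps -> x,y,mean IoU"""
    M=[masks(p)[col].astype(float) for p in ps]
    def cost(v):
        c=0
        for p,m in zip(ps,M):
            s=sil(p,v[0],v[1],z0,h); u,w=proj(p,(v[0],v[1],z0+h/2)).astype(int)
            sl=np.s_[max(w-28,0):w+28,max(u-28,0):u+28]
            c-=np.minimum(s,m)[sl].sum()/np.maximum(s,m*(cv2.dilate(s,np.ones((5,5)))>0))[sl].sum()
        return c/len(ps)
    r=minimize(cost,[x,y],method="Nelder-Mead",options=dict(initial_simplex=[[x,y],[x+.01,y],[x,y+.01]],xatol=2e-4,fatol=1e-4))
    return r.x.round(4),round(-r.fun,2)
def blobs(p,col,amin,amax):
    n,l,st,c=cv2.connectedComponentsWithStats(masks(p)[col].astype(np.uint8)); return [(c[i].round(1),st[i,4]) for i in range(1,n) if amin<st[i,4]<amax]
E
python3 - <<'E'
from h import *
s=shot("side");t=shot("top")
for col,L in(("blue",[(.465,.435),(.56,.30)]),("white",[(.40,.31),(.474,-.431),(.386,-.288)])):
    for x,y in L: print(col,fit([s,t],col,x,y),fit([t],col,x,y),fit([s],col,x,y))
for p in(s,t):
    print("cork",[(c,n,onz(p,c,.036)[:2].round(4)) for c,n in blobs(p,"cork",60,1500)][:12])
    print("red",[(c,n,onz(p,c,.065)[:2].round(4)) for c,n in blobs(p,"red",8,300)][:12])
# triangulated heights
for th,us,ut in(("blue_1",0,0),("block_mid",0,0)):
    A=bot.landmark_of(th,s)[0]["point"];B=bot.landmark_of(th,t)[0]["point"];print(th,A,B,tri(s,A,t,B))
print("front",tri(s,bot.landmark_of("place_front",s)[0]["point"],t,bot.landmark_of("place_front",t)[0]["point"]))
c=t["img"][150:290,170:470];cv2.imwrite("pics/c1.png",cv2.resize(c,None,fx=2.6,fy=2.6,interpolation=2)[:,:,::-1])
o=bot.get_obs();print(o["tcp_rot"],o["ee_pos"],o["wrist_force"],o["opening"])
E
```

```text
blue (array([0.4691, 0.4438]), np.float64(0.57)) (array([0.4686, 0.4456]), np.float64(0.74)) (array([0.4751, 0.4343]), np.float64(0.4))
blue (array([0.5652, 0.3038]), np.float64(0.49)) (array([0.562 , 0.3061]), np.float64(0.71)) (array([0.5694, 0.2983]), np.float64(0.26))
white (array([0.4086, 0.3135]), np.float64(0.63)) (array([0.4098, 0.3165]), np.float64(0.85)) (array([0.4337, 0.2512]), np.float64(0.44))
white (array([ 0.4709, -0.4277]), np.float64(0.5)) (array([ 0.4725, -0.4303]), np.float64(0.74)) (array([ 0.4648, -0.4239]), np.float64(0.28))
white (array([ 0.391 , -0.2991]), np.float64(0.55)) (array([ 0.3911, -0.2985]), np.float64(0.81)) (array([ 0.4036, -0.3633]), np.float64(0.31))
cork [(array([49.8, 22.4]), np.int32(69), array([ 4.3001, -2.0467])), (array([507.6,  47.4]), np.int32(444), array([ 0.1866, -2.4133])), (array([580.4,  48.4]), np.int32(626), array([-0.2756, -2.5448])), (array([163.6,  65.5]), np.int32(138), array([ 2.1905, -1.1864])), (array([505.1,  71.4]), np.int32(147), array([ 0.1584, -1.7882])), (array([189.8,  88.3]), np.int32(261), array([ 1.7308, -0.8594])
[... 2297 characters left out ...]
(36), array([ 0.7139, -0.1262])), (array([269.8, 221.8]), np.int32(33), array([0.5171, 0.1635])), (array([344. , 236.3]), np.int32(26), array([ 0.4703, -0.0803])), (array([420.3, 277.7]), np.int32(167), array([ 0.3373, -0.3257]))]
blue_1 [286.1, 319.8] [187.3, 236.9] (array([0.46683769, 0.43880093, 0.03644333]), np.float64(0.0025445389941393727))
block_mid [324.7, 176.1] [308.3, 221.1] (array([0.51880288, 0.03952209, 0.18790149]), np.float64(0.01740097906258324))
front (array([0.52690083, 0.03436323, 0.02619587]), np.float64(0.0007477601616487619))
[-1.79997264e+02  2.16445955e-03  1.62024495e+01] [ 0.15346982 -0.52813447  0.23927056] [-0.31851686  0.41481436  0.17020747] 0.08491821824117451
```

View pics/c1.png

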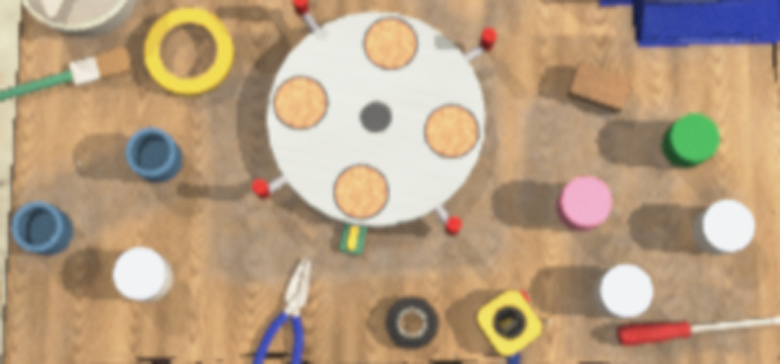

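Run:
```python
from h import *
s=shot("side");t=shot("top")
hs=cv2.cvtColor(s["img"],cv2.COLOR_RGB2HSV);ht=cv2.cvtColor(t["img"],cv2.COLOR_RGB2HSV)
print("side blue col",hs[300:345:4,285].tolist()); print("side white",hs[272:312:4,330].tolist())
print("top blue",ht[226:250:3,186].tolist(),"white",ht[244:268:3,224].tolist(),"cork",ht[218:228:3,309].tolist())
def ov(p,L,box,f):
    im=cv2.resize(p["img"],None,fx=f,fy=f,interpolation=2)
    for x,y,z,h,r in L:
        for zz in(z,z+h):
            P=np.array([proj(p,(x+r*np.cos(b),y+r*np.sin(b),zz)) for b in a]); cv2.polylines(im,[(((P+.5)*f-.5)*16).astype(np.int32)],True,(255,0,0),1,cv2.LINE_AA,4)
    x0,y0,x1,y1=[int(v*f) for v in box]; return im[y0:y1,x0:x1,::-1]
L=[(.4686,.4456,0,.065,.032),(.562,.3061,0,.065,.032),(.4098,.3165,0,.065,.032)]
ax=np.array([.6134,.0185]);fa=np.radians(169.2)
for k in range(4):
    q=ax+.1*np.array([np.cos(fa+k*np.pi/2),np.sin(fa+k*np.pi/2)]);L.append((*q,.036,0,.033))
    q=ax+.175*np.array([np.cos(fa+np.pi/4+k*np.pi/2),np.sin(fa+np.pi/4+k*np.pi/2)]);L.append((*q,.027,.058,.01))
A=ov(s,L,(230,160,380,345),3.2);B=ov(t,L,(170,140,370,275),3)
im=np.zeros((592,1100,3),np.uint8)
cv2.imwrite("pics/ovs.png",A);cv2.imwrite("pics/ovt.png",B)
```

```text
side blue col [[15, 112, 212], [104, 95, 164], [105, 74, 120], [105, 70, 113], [106, 65, 110], [104, 79, 126], [105, 73, 116], [105, 74, 117], [106, 73, 118], [105, 70, 116], [105, 67, 114], [14, 114, 141]]
side white [[16, 94, 224], [30, 2, 254], [30, 2, 254], [30, 3, 254], [30, 2, 254], [16, 47, 228], [16, 47, 229], [16, 48, 230], [16, 49, 229], [16, 49, 228]]
top blue [[15, 62, 173], [103, 88, 142], [103, 90, 99], [103, 96, 114], [103, 96, 114], [103, 97, 113], [103, 95, 158], [104, 39, 98]] white [[15, 84, 210], [110, 3, 244], [110, 3, 245], [110, 3, 245], [110, 3, 245], [110, 3, 245], [110, 3, 245], [14, 32, 189]] cork [[18, 108, 239], [18, 106, 240], [17, 109, 240], [17, 109, 240]]
```

View pics/ovs.png

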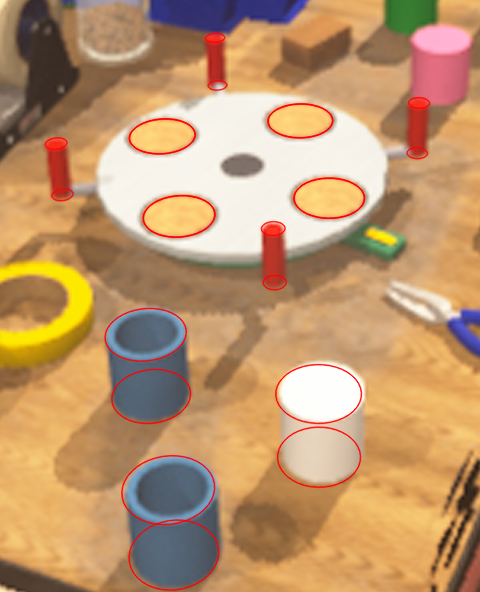

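View pics/ovt.png

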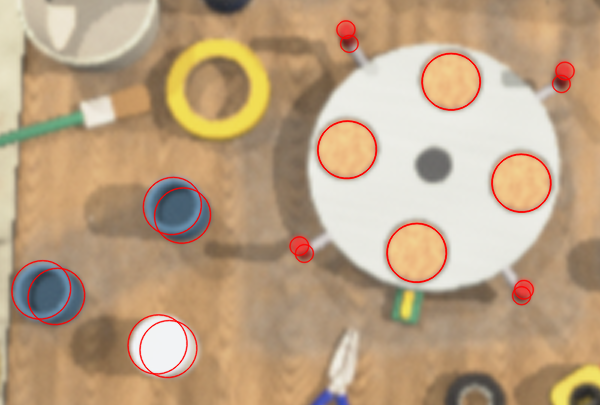

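The side crop confirms the choice and shows both blue cups open at the top. The table model sits on all the corks and knobs in both views: axis (0.613, 0.0185), front at 169.2°. Cup outlines are within about 1 px. I'll refit with better masks.

```bash
sed -i 's/(S>70), white=(S<40)&(V>165)/(S>50), white=(S<62)\&(V>178)/' h.py
python3 - <<'E'
from h import *
s=shot("side");t=shot("top")
for col,L in(("blue",[(.469,.445),(.562,.306)]),("white",[(.41,.316),(.4725,-.430),(.391,-.2985)])):
    for x,y in L: print(col,fit([s,t],col,x,y),fit([t],col,x,y),fit([s],col,x,y))
E
python3 -m inch '[[0,0,0,0],[0,0,0,0],[0,0,0,0],[0,0,0,0],[0,0,0,0],[0,0,0,0],[0,0,0,0],[0,0,0,0]]' 8.5 60
```

```text
blue (array([0.467 , 0.4418]), np.float64(0.77)) (array([0.4672, 0.4437]), np.float64(0.77)) (array([0.4691, 0.4399]), np.float64(0.78))
blue (array([0.5637, 0.3021]), np.float64(0.73)) (array([0.5617, 0.3063]), np.float64(0.74)) (array([0.5645, 0.3008]), np.float64(0.73))
white (array([0.4086, 0.3135]), np.float64(0.88)) (array([0.4086, 0.3145]), np.float64(0.91)) (array([0.4103, 0.3078]), np.float64(0.87))
white (array([ 0.4734, -0.4311]), np.float64(0.76)) (array([ 0.474 , -0.4312]), np.float64(0.76)) (array([ 0.47  , -0.4295]), np.float64(0.76))
white (array([ 0.3904, -0.2995]), np.float64(0.81)) (array([ 0.3913, -0.3003]), np.float64(0.84)) (array([ 0.3897, -0.3019]), np.float64(0.8))
time: 2.7
ee_pos: [0.1535, -0.5282, 0.2393]
tcp_rot: [-180.0, -0.0, 16.2]
wrist_force: [-0.6, 0.3, -0.2]
opening: 0.0852
grasp_force: 0.0
```

```bash
python3 -m inch '[[2,6,0,7],[4,12,1,14],[6,18,2,21],[8,24,2,28],[10,30,2,35],[12,36,2,42],[14,42,2,49],[16,48,2,56]]' 8.5 60
```

```text
time: 3.7
ee_pos: [0.3108, -0.0549, 0.2596]
tcp_rot: [179.9, -0.0, 72.2]
wrist_force: [2.0, -0.8, 0.2]
opening: 0.085
grasp_force: 0.0
```

```bash
python3 -m inch '[[2,6,0,7],[4,12,0,14],[6,18,0,21],[8,24,0,28],[10,30,0,35],[12,36,0,42],[14,42,0,49],[15.4,48,-2,56]]' && python3 -m inch '[[0,1,-2,0],[0,1,-6,0],[0,1,-10,0],[0,1,-12,0],[0,1,-12,0],[0,1,-12,0],[0,1,-12,0],[0,1,-12,0]]'
python3 - <<'E'
from h import *
s=shot("side");t=shot("top")
im=np.hstack([cv2.resize(s["img"][200:360,200:360],None,fx=2.4,fy=2.4,interpolation=2),cv2.resize(t["img"][180:310,130:260],(384,384),interpolation=2)])
cv2.imwrite("pics/g1.png",im[:,:,::-1]);print(bot.get_obs()["ee_pos"],bot.get_obs()["q"])
E
```

```text
time: 4.7
ee_pos: [0.4639, 0.4189, 0.2421]
tcp_rot: [179.9, -0.0, 128.3]
wrist_force: [1.7, 0.5, 0.9]
opening: 0.0849
grasp_force: 0.0
time: 5.7
ee_pos: [0.4634, 0.4267, 0.1223]
tcp_rot: [179.9, -0.0, 128.0]
wrist_force: [-0.2, 0.1, -0.4]
opening: 0.085
grasp_force: 0.0
[0.4632521  0.42657659 0.12182802] [4.26393126e+01 1.51614985e+01 8.71800952e+00 8.35169529e+01
 1.13463697e-03 9.45995925e+01]
```

View pics/g1.png

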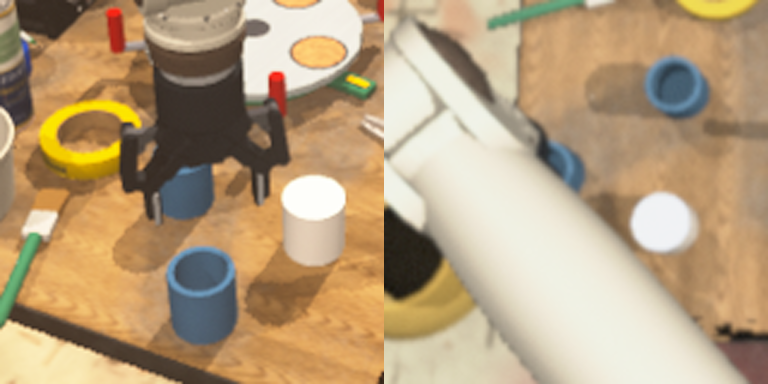

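The side crop shows the open gripper high behind the outer blue cup, with nothing near its fingers. I'll correct by about 1.6 cm, descend, centre the cup by gripping at two crossed yaws, then check the grip.

```bash
python3 -m inch '[[0.4,1.55,0,0],[0.4,1.55,-2,0],[0.4,1.55,-5,0],[0.4,1.55,-8,0],[0.4,1.55,-8.8,0],[0.4,1.55,-8.8,0],[0.4,1.55,-8.8,0],[0.4,1.55,-8.8,0]]' && python3 -m inch '[[0,0,0,0],[0,0,0,0],[0,0,0,0],[0,0,0,0],[0,0,0,0],[0,0,0,0],[0,0,0,0],[0,0,0,0]]' 5.5 30
```

```text
time: 6.8
ee_pos: [0.4676, 0.4424, 0.0346]
tcp_rot: [179.9, -0.0, 128.0]
wrist_force: [-0.7, -0.2, -0.1]
opening: 0.0849
grasp_force: 0.0
time: 7.8
ee_pos: [0.4675, 0.4423, 0.0343]
tcp_rot: [179.9, -0.0, 128.0]
wrist_force: [0.6, -0.1, 5.7]
opening: 0.0632
grasp_force: 33.5
```

```bash
python3 -m inch '[[0,0,0,0],[0,0,0,0],[0,0,0,0],[0,0,0,10],[0,0,0,20],[0,0,0,30],[0,0,0,40],[0,0,0,50]]' 8.5 60 && python3 -m inch '[[0,0,0,10],[0,0,0,20],[0,0,0,30],[0,0,0,38],[0,0,0,38],[0,0,0,38],[0,0,0,38],[0,0,0,38]]' && python3 -m inch '[[0,0,0,0],[0,0,0,0],[0,0,0,0],[0,0,0,0],[0,0,0,0],[0,0,0,0],[0,0,0,0],[0,0,0,0]]' 5.5 60 && python3 -m inch '[[0,0,1,0],[0,0,3,0],[0,0,6,0],[0,0,9,0],[0,0,12,0],[0,0,12.5,0],[0,0,12.5,0],[0,0,12.5,0]]'
```

```text
time: 8.8
ee_pos: [0.467, 0.4419, 0.0332]
tcp_rot: [-180.0, -0.0, 178.4]
wrist_force: [0.3, 0.3, 0.1]
opening: 0.0852
grasp_force: 0.0
time: 9.8
ee_pos: [0.4671, 0.4419, 0.0334]
tcp_rot: [-180.0, -0.0, -144.0]
wrist_force: [0.4, -0.9, 0.3]
opening: 0.0851
grasp_force: 0.0
time: 10.8
ee_pos: [0.4673, 0.4422, 0.0339]
tcp_rot: [180.0, 0.1, -144.0]
wrist_force: [-0.7, -0.1, 5.6]
opening: 0.0627
grasp_force: 66.6
time: 11.8
ee_pos: [0.4667, 0.4416, 0.1568]
tcp_rot: [-180.0, -0.1, -144.0]
wrist_force: [-0.2, -0.6, -2.5]
opening: 0.0627
grasp_force: 66.2
```

```bash
python3 -m inch '[[1,-5,0,0],[2,-11,0,0],[2.5,-17,0,0],[3,-23,0,0],[3.5,-29,0,0],[4,-35,0,0],[4.8,-40.5,0,0],[4.8,-40.5,0,0]]' && python3 -m inch '[[0,0,-1,0],[0,0,-3,0],[0,0,-5,0],[0,0,-6,0],[0,0,-7,0],[0,0,-7,0],[0,0,-7,0],[0,0,-7,0]]'
```

```text
time: 12.8
ee_pos: [0.5148, 0.0335, 0.1573]
tcp_rot: [180.0, -0.1, -144.2]
wrist_force: [0.7, 0.6, -2.8]
opening: 0.0628
grasp_force: 66.8
time: 13.8
ee_pos: [0.5155, 0.0369, 0.089]
tcp_rot: [-180.0, 0.1, -144.0]
wrist_force: [-0.8, -0.5, -2.3]
opening: 0.0628
grasp_force: 66.8
```

```bash
python3 -m inch '[[0,0,-0.6,0],[0,0,-1.2,0],[0,0,-1.6,0],[0,0,-1.8,0],[0,0,-1.9,0],[0,0,-1.9,0],[0,0,-1.9,0],[0,0,-1.9,0]]' && python3 -m inch '[[0,0,0,0],[0,0,0,0],[0,0,0,0],[0,0,0,0],[0,0,0,0],[0,0,1,0],[0,0,4,0],[0,0,8,0]]' 8.5 60 && python3 -m inch '[[0,2,3,0],[-1,6,3,0],[-3,12,3,0],[-5,16,3,0],[-8,20,3,0],[-10.7,24,3,0],[-10.7,27.6,3,0],[-10.7,27.6,3,0]]'
cat > pr.py <<'E'
from h import *
import sys
s=shot("side");t=shot("top"); F=np.array([.5152,.0372])
print("blue on place",fit([s,t],"blue",*F,.036),fit([t],"blue",*F,.036),fit([s],"blue",*F,.036))
E
python3 pr.py
```

```text
time: 14.8
ee_pos: [0.5151, 0.037, 0.0699]
tcp_rot: [180.0, 0.0, -144.0]
wrist_force: [-3.7, 0.7, 5.2]
opening: 0.0631
grasp_force: 67.4
time: 15.8
ee_pos: [0.5146, 0.0369, 0.1502]
tcp_rot: [180.0, -0.1, -144.0]
wrist_force: [0.9, -0.6, -0.5]
opening: 0.085
grasp_force: 0.0
time: 16.8
ee_pos: [0.4076, 0.3148, 0.1798]
tcp_rot: [180.0, 0.0, -143.8]
wrist_force: [0.6, -0.9, -0.2]
opening: 0.085
grasp_force: 0.0
blue on place (array([0.5138, 0.0387]), np.float64(0.4)) (array([0.5136, 0.038 ]), np.float64(0.78)) (array([ 0.5262, -0.0593]), np.float64(0.02))
```

```bash
python3 -m inch '[[0.1,-0.1,-4,0],[0.1,-0.1,-8,0],[0.1,-0.1,-11,0],[0.1,-0.1,-13,0],[0.1,-0.1,-14.3,0],[0.1,-0.1,-14.6,0],[0.1,-0.1,-14.6,0],[0.1,-0.1,-14.6,0]]' 8.5 && python3 -m inch '[[0,0,0,0],[0,0,0,0],[0,0,0,0],[0,0,0,0],[0,0,0,0],[0,0,0,0],[0,0,0,0],[0,0,0,0]]' 5.5 30 && python3 -m inch '[[0,0,0,0],[0,0,0,0],[0,0,0,0],[0,0,0,-10],[0,0,0,-20],[0,0,0,-30],[0,0,0,-40],[0,0,0,-50]]' 8.5 60 && python3 -m inch '[[0,0,0,-10],[0,0,0,-20],[0,0,0,-30],[0,0,0,-38],[0,0,0,-38],[0,0,0,-38],[0,0,0,-38],[0,0,0,-38]]' && python3 -m inch '[[0,0,0,0],[0,0,0,0],[0,0,0,0],[0,0,0,0],[0,0,0,0],[0,0,0,0],[0,0,0,0],[0,0,0,0]]' 5.5 60
```

```text
time: 17.9
ee_pos: [0.4095, 0.3122, 0.0343]
tcp_rot: [180.0, 0.1, -144.0]
wrist_force: [0.5, -0.2, -0.1]
opening: 0.0848
grasp_force: 0.0
time: 18.9
ee_pos: [0.4093, 0.3122, 0.0343]
tcp_rot: [180.0, 0.1, -143.9]
wrist_force: [-0.9, -1.2, 5.8]
opening: 0.0636
grasp_force: 33.1
time: 19.9
ee_pos: [0.4091, 0.3119, 0.0332]
tcp_rot: [-180.0, -0.0, 165.7]
wrist_force: [0.5, -0.9, -0.3]
opening: 0.0853
grasp_force: 0.0
time: 20.9
ee_pos: [0.4091, 0.3119, 0.0333]
tcp_rot: [-180.0, 0.0, 128.1]
wrist_force: [-0.5, -0.5, -0.9]
opening: 0.0851
grasp_force: 0.0
time: 21.9
ee_pos: [0.4092, 0.312, 0.0338]
tcp_rot: [180.0, 0.0, 128.0]
wrist_force: [-1.0, -0.7, 5.3]
opening: 0.0624
grasp_force: 66.2
```

```bash
python3 -m inch '[[0,0,1,0],[0,0,4,0],[0,0,8,0],[0,0,12,0],[0,0,16,0],[0,0,17.5,0],[0,0,17.5,0],[0,0,17.5,0]]' && python3 -m inch '[[1,-3,0,0],[3,-8,0,0],[5,-13,0,0],[7,-18,0,0],[9,-23,0,0],[10.6,-27.5,0,0],[10.6,-27.5,0,0],[10.6,-27.5,0,0]]' && python3 -m inch '[[0,0,-1,0],[0,0,-3,0],[0,0,-5,0],[0,0,-5.5,0],[0,0,-5.5,0],[0,0,-5.5,0],[0,0,-5.5,0],[0,0,-5.5,0]]'
```

```text
time: 22.9
ee_pos: [0.4087, 0.3116, 0.2065]
tcp_rot: [-179.9, -0.0, 128.0]
wrist_force: [0.1, -0.3, -2.2]
opening: 0.0628
grasp_force: 66.3
time: 23.9
ee_pos: [0.5146, 0.037, 0.2071]
tcp_rot: [-179.9, -0.1, 128.0]
wrist_force: [-0.4, 0.2, -1.8]
opening: 0.0627
grasp_force: 66.2
time: 24.9
ee_pos: [0.5153, 0.0369, 0.1537]
tcp_rot: [180.0, 0.0, 128.0]
wrist_force: [1.1, 0.3, -2.0]
opening: 0.0629
grasp_force: 66.3
```

```bash
python3 -m inch '[[0,0,-0.5,0],[0,0,-1,0],[0,0,-1.4,0],[0,0,-1.7,0],[0,0,-1.8,0],[0,0,-1.85,0],[0,0,-1.85,0],[0,0,-1.85,0]]'
python3 - <<'E'
from h import *
s=shot("side"); cv2.imwrite("pics/p1.png",cv2.resize(s["img"][120:280,250:430],None,fx=3,fy=3,interpolation=2)[:,:,::-1])
E
```

```text
time: 25.9
ee_pos: [0.5151, 0.0369, 0.135]
tcp_rot: [180.0, 0.0, 128.0]
wrist_force: [0.6, -0.1, -1.5]
opening: 0.0629
grasp_force: 66.3
```

View pics/p1.png

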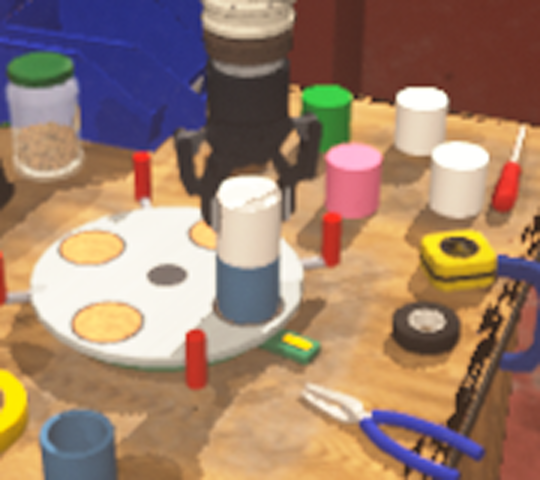

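The white cup sits squarely on the blue one and the rims line up. Next I seat it, release it and go above the front-right knob.

```bash
python3 -m inch '[[0,0,-0.05,0],[0,0,-0.1,0],[0,0,-0.1,0],[0,0,-0.1,0],[0,0,-0.1,0],[0,0,-0.1,0],[0,0,-0.1,0],[0,0,-0.1,0]]' && python3 -m inch '[[0,0,0,0],[0,0,0,0],[0,0,0,0],[0,0,0,0],[0,0,0,0],[0,0,2,0],[0,0,6,0],[0,0,11.5,0]]' 8.5 40 && python3 -m inch '[[0,0,0,0],[-1,-2,0,10],[-2,-4,0,20],[-3,-6,0,30],[-4,-8,0,40],[-4.6,-10,0,50],[-4.6,-11.7,0,60],[-4.6,-11.7,0,70]]' && python3 -m inch '[[0,0,0,10],[0,0,0,16],[0,0,-4,16],[0,0,-8,16],[0,0,-10,16],[0,0,-10,16],[0,0,-10,16],[0,0,-10,16]]'
python3 - <<'E'
from h import *
s=shot("side");t=shot("top")
for th in("knob_0",):
    for p in(s,t): print([(np.round(r["point"]),round(r["score"],2),onz(p,r["point"],.065)[:2].round(3)) for r in bot.landmark_of(th,p)])
print("white pair",fit([s,t],"white",.5152,.0372,.101),fit([t],"white",.5152,.0372,.101),fit([s],"white",.5152,.0372,.101),"blue",fit([s],"blue",.5152,.0372,.036))
E
```

```text
time: 26.95
ee_pos: [0.5152, 0.0369, 0.1348]
tcp_rot: [180.0, 0.0, 128.0]
wrist_force: [-3.0, -0.3, 5.9]
opening: 0.0626
grasp_force: 67.1
time: 27.95
ee_pos: [0.5145, 0.0369, 0.2491]
tcp_rot: [-179.9, -0.1, 128.0]
wrist_force: [1.9, -0.2, -0.0]
opening: 0.0849
grasp_force: 0.0
time: 28.95
ee_pos: [0.4688, -0.081, 0.2481]
tcp_rot: [180.0, -0.0, -161.7]
wrist_force: [0.1, 0.2, -0.4]
opening: 0.0848
grasp_force: 0.0
time: 29.95
ee_pos: [0.4697, -0.0802, 0.15]
tcp_rot: [-179.9, 0.1, -146.0]
wrist_force: [0.1, 0.8, 0.3]
opening: 0.0849
grasp_force: 0.0
[(array([246., 208.]), 0.94, array([0.767, 0.11 ])), (array([297., 177.]), 0.89, array([ 0.71 , -0.126])), (array([318., 236.]), 0.71, array([0.509, 0.159])), (array([360., 195.]), 0.59, array([ 0.473, -0.091])), (array([402., 179.]), 0.58, array([ 0.378, -0.243]))]
[(array([356., 165.]), 0.95, array([ 0.711, -0.123])), (array([271., 220.]), 0.92, array([0.523, 0.159])), (array([310., 223.]), 0.75, array([0.514, 0.032])), (array([286., 153.]), 0.62, array([0.752, 0.114])), (array([398., 180.]), 0.29, array([ 0.661, -0.263]))]
white pair (array([0.5209, 0.0357]), np.float64(0.72)) (array([0.5241, 0.0387]), np.float64(0.7)) (array([0.5157, 0.0335]), np.float64(0.81)) blue (array([0.5206, 0.0337]), np.float64(0.46))
```

```bash
python3 -m inch '[[0,0,-3,0],[0,0,-6,0],[0,0,-8,0],[0,0,-9,0],[0,0,-9.6,0],[0,0,-9.6,0],[0,0,-9.6,0],[0,0,-9.6,0]]' 8.5 40 && python3 -m inch '[[0,0,0,0],[0,0,0,0],[0,0,0,0],[0,0,0,0],[0,0,0,0],[0,0,0,0],[0,0,0,0],[0,0,0,0]]' 1 40
python3 - <<'E'
import numpy as np
for s in(214.2,184.2,154.2):
    p=lambda d:17.5*np.array([np.cos(np.radians(d)),np.sin(np.radians(d))])
    print([[*(p(s-d)-p(s)).round(2).tolist(),0,-d] for d in(2,6,11,16,21,25,28,30)])
E
```

```text
time: 31.15
ee_pos: [0.4694, -0.0801, 0.0534]
tcp_rot: [-180.0, 0.0, -146.0]
wrist_force: [0.2, 0.2, -0.3]
opening: 0.085
grasp_force: 0.0
time: 32.15
ee_pos: [0.4692, -0.0801, 0.053]
tcp_rot: [-180.0, 0.0, -146.0]
wrist_force: [-0.6, -1.3, 3.6]
opening: 0.0189
grasp_force: 39.1
[[-0.33, 0.51, 0, -2], [-0.95, 1.57, 0, -6], [-1.61, 2.94, 0, -11], [-2.15, 4.37, 0, -16], [-2.56, 5.84, 0, -21], [-2.8, 7.04, 0, -25], [-2.92, 7.95, 0, -28], [-2.98, 8.55, 0, -30]]
[[-0.03, 0.61, 0, -2], [-0.04, 1.83, 0, -6], [0.08, 3.35, 0, -11], [0.32, 4.86, 0, -16], [0.7, 6.34, 0, -21], [1.09, 7.5, 0, -25], [1.44, 8.34, 0, -28], [1.7, 8.9, 0, -30]]
[[0.28, 0.55, 0, -2], [0.88, 1.61, 0, -6], [1.74, 2.87, 0, -11], [2.71, 4.05, 0, -16], [3.78, 5.14, 0, -21], [4.7, 5.94, 0, -25], [5.42, 6.51, 0, -28], [5.92, 6.86, 0, -30]]
```

```bash
python3 -m inch '[[-0.3,0.5,0,-2],[-0.95,1.6,0,-6],[-1.6,2.95,0,-11],[-2.15,4.4,0,-16],[-2.55,5.85,0,-21],[-2.8,7.05,0,-25],[-2.9,7.95,0,-28],[-3,8.55,0,-30]]' && python3 -m inch '[[0,0.6,0,-2],[0,1.8,0,-6],[0.1,3.35,0,-11],[0.3,4.85,0,-16],[0.7,6.35,0,-21],[1.1,7.5,0,-25],[1.45,8.35,0,-28],[1.7,8.9,0,-30]]' && python3 -m inch '[[0.3,0.55,0,-2],[0.9,1.6,0,-6],[1.75,2.85,0,-11],[2.7,4.05,0,-16],[3.8,5.15,0,-21],[4.7,5.95,0,-25],[5.4,6.5,0,-28],[5.9,6.85,0,-30]]' && python3 -m inch '[[0,0,0,0],[0,0,0,0],[0,0,0,0],[0,0,0,0],[0,0,0,0],[0,0,0,0],[0,0,0,0],[0,0,0,0]]'
```

```text
time: 33.15
ee_pos: [0.4399, 0.0057, 0.053]
tcp_rot: [-180.0, 0.1, -176.0]
wrist_force: [6.2, -0.3, -1.0]
opening: 0.0189
grasp_force: 39.1
time: 34.15
ee_pos: [0.4576, 0.0946, 0.053]
tcp_rot: [180.0, 0.2, 154.0]
wrist_force: [8.2, -3.1, -1.3]
opening: 0.019
grasp_force: 39.6
time: 35.15
ee_pos: [0.5167, 0.1621, 0.053]
tcp_rot: [180.0, 0.2, 123.9]
wrist_force: [6.1, -9.1, 1.9]
opening: 0.0189
grasp_force: 39.9
time: 36.15
ee_pos: [0.5163, 0.1619, 0.053]
tcp_rot: [180.0, 0.2, 124.0]
wrist_force: [6.2, -8.2, 1.6]
opening: 0.019
grasp_force: 39.9
```

```bash
python3 -m inch '[[0,0,0,0],[0,0,0,0],[0,0,0,0],[0,0,0,0],[0,0,0,0],[0,0,4,0],[0,0,9,0],[0,0,14,0]]' 8.5 30 && python3 -m inch '[[1,3,0,0],[2,6,0,0],[3,9,0,0],[4,12,0,0],[4.7,14.2,0,0],[4.7,14.2,0,0],[4.7,14.2,0,0],[4.7,14.2,0,0]]'
python3 - <<'E'
from h import *
s=shot("side");t=shot("top")
im=np.hstack([cv2.resize(s["img"][140:280,230:370],(390,390),interpolation=2),cv2.resize(t["img"][140:260,250:370],(390,390),interpolation=2)])
cv2.imwrite("pics/r1.png",im[:,:,::-1])
print([(c,onz(t,c,.072)[:2].round(4)) for c,n in blobs(t,"red",8,300)],[(c,n,onz(t,c,.036)[:2].round(4)) for c,n in blobs(t,"cork",200,450)])
E
```

```text
time: 37.15
ee_pos: [0.5149, 0.1629, 0.1943]
tcp_rot: [-180.0, -0.0, 124.0]
wrist_force: [0.3, -0.1, 1.0]
opening: 0.0853
grasp_force: 0.0
time: 38.15
ee_pos: [0.562, 0.3042, 0.1932]
tcp_rot: [180.0, 0.0, 124.0]
wrist_force: [0.5, -0.2, -0.5]
opening: 0.0851
grasp_force: 0.0
[(array([452.9,   4. ]), array([ 1.299 , -0.4695])), (array([373.6,  58.9]), array([ 1.089 , -0.1852])), (array([406.8,  73.2]), array([ 1.0366, -0.2992])), (array([285.4, 150.4]), array([0.7584, 0.1158])), (array([357.6, 164.1]), array([ 0.712 , -0.1263])), (array([269.7, 221.8]), array([0.5161, 0.1632])), (array([344. , 236.3]), array([ 0.4694, -0.0799])), (array([420.2, 277.6]), array([ 0.3373, -0.3241]))] [(array([331.7,   9.6]), np.int32(222), array([ 1.297 , -0.0403])), (array([388. ,  63.1]), np.int32(308), array([ 1.0908, -0.2399])), (array([282.3, 145.7]), np.int32(349), array([0.7855, 0.1293])), (array([319.9, 166.3]), np.int32(304), array([ 7.131e-01, -3.000e-04])), (array([239.9, 175.5]), np.int32(210), array([0.6797, 0.2717])), (array([149. , 190.4]), np.int32(429), array([0.6267, 0.5775])), (array([343.3, 200.2]), np.int32(316), array([ 0.5958, -0.0797])), (array([308.4, 223.6]), np.int32(313), array([0.5157, 0.0373])), (array([191.8, 270.2]), np.int32(240), array([0.3594, 0.4194])), (array([205.1, 280.6]), np.int32(220), array([0.3258, 0.3742]))]
```

View pics/r1.png

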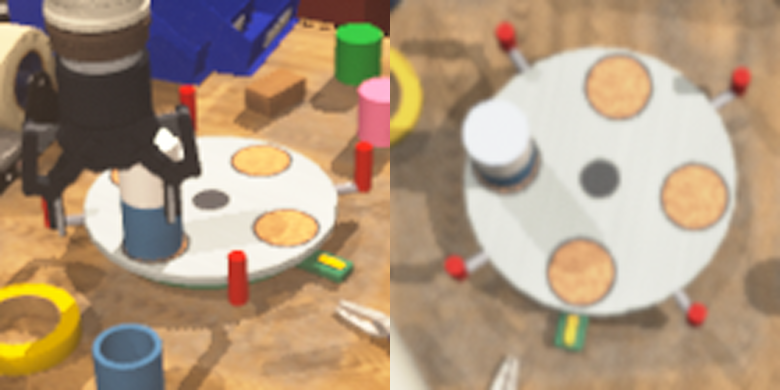

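The crops show the table clicked home, the first pair standing on the left place and the front cork free. Now the second blue cup.

```bash
python3 -m inch '[[0.1,0,-4,0],[0.1,0,-8,0],[0.1,0,-12,0],[0.1,0,-14,0],[0.1,0,-15.5,0],[0.1,0,-15.9,0],[0.1,0,-15.9,0],[0.1,0,-15.9,0]]' 8.5 && python3 -m inch '[[0,0,0,0],[0,0,0,0],[0,0,0,0],[0,0,0,0],[0,0,0,0],[0,0,0,0],[0,0,0,0],[0,0,0,0]]' 5.5 30 && python3 -m inch '[[0,0,0,0],[0,0,0,0],[0,0,0,0],[0,0,0,10],[0,0,0,20],[0,0,0,30],[0,0,0,40],[0,0,0,50]]' 8.5 60 && python3 -m inch '[[0,0,0,10],[0,0,0,20],[0,0,0,30],[0,0,0,38],[0,0,0,38],[0,0,0,38],[0,0,0,38],[0,0,0,38]]' && python3 -m inch '[[0,0,0,0],[0,0,0,0],[0,0,0,0],[0,0,0,0],[0,0,0,0],[0,0,0,0],[0,0,0,0],[0,0,0,0]]' 5.5 60 && python3 -m inch '[[0,0,1,0],[0,0,3,0],[0,0,6,0],[0,0,9,0],[0,0,12,0],[0,0,12.5,0],[0,0,12.5,0],[0,0,12.5,0]]'
```

```text
time: 39.25
ee_pos: [0.5637, 0.3053, 0.0351]
tcp_rot: [179.9, 0.0, 124.0]
wrist_force: [0.3, 0.3, 0.1]
opening: 0.0847
grasp_force: 0.0
time: 40.25
ee_pos: [0.5634, 0.3051, 0.0349]
tcp_rot: [179.9, 0.0, 124.0]
wrist_force: [-1.1, -0.6, 4.8]
opening: 0.0642
grasp_force: 33.5
time: 41.25
ee_pos: [0.5631, 0.3049, 0.0337]
tcp_rot: [-180.0, -0.0, 174.4]
wrist_force: [0.3, 0.2, -0.1]
opening: 0.0849
grasp_force: 0.0
time: 42.25
ee_pos: [0.5631, 0.3049, 0.0339]
tcp_rot: [180.0, -0.0, -148.0]
wrist_force: [-0.8, -0.4, 0.2]
opening: 0.0853
grasp_force: 0.0
time: 43.25
ee_pos: [0.5635, 0.3051, 0.0345]
tcp_rot: [-180.0, 0.1, -148.0]
wrist_force: [-0.0, 0.2, 5.3]
opening: 0.0625
grasp_force: 66.4
time: 44.25
ee_pos: [0.5626, 0.3047, 0.1573]
tcp_rot: [180.0, -0.1, -148.0]
wrist_force: [-0.4, 0.1, -4.0]
opening: 0.0624
grasp_force: 66.0
```

```bash
python3 -m inch '[[-3,-2,0,0],[-7,-6,0,0],[-10,-11,0,0],[-11,-16,0,0],[-10,-21,0,0],[-7,-25,0,0],[-4.75,-26.75,0,0],[-4.75,-26.75,0,0]]' && python3 -m inch '[[0,0,-1,0],[0,0,-3,0],[0,0,-5,0],[0,0,-6,0],[0,0,-7,0],[0,0,-7,0],[0,0,-7,0],[0,0,-7,0]]'
```

```text
time: 45.25
ee_pos: [0.5159, 0.0361, 0.1574]
tcp_rot: [180.0, -0.1, -148.1]
wrist_force: [-1.5, -0.1, -2.3]
opening: 0.0622
grasp_force: 66.6
time: 46.25
ee_pos: [0.5159, 0.0374, 0.0895]
tcp_rot: [-180.0, 0.0, -148.0]
wrist_force: [0.1, 0.6, -2.1]
opening: 0.0626
grasp_force: 66.6
```

```bash
python3 -m inch '[[-0.05,0,-0.6,0],[-0.05,0,-1.2,0],[-0.05,0,-1.6,0],[-0.05,0,-1.8,0],[-0.05,0,-1.9,0],[-0.05,0,-1.9,0],[-0.05,0,-1.9,0],[-0.05,0,-1.9,0]]' && python3 -m inch '[[0,0,0,0],[0,0,0,0],[0,0,0,0],[0,0,0,0],[0,0,0,0],[0,0,1,0],[0,0,4,0],[0,0,9,0]]' 8.5 60 && python3 -m inch '[[-2,-4,3,0],[-3,-10,3,0],[-3,-16,3,0],[-4,-22,3,0],[-4,-28,3,0],[-4,-34,3,0],[-4,-40,3,0],[-4.2,-46,3,0]]'
python3 - <<'E'
from h import *
t=shot("top");s=shot("side")
H=cv2.cvtColor(t["img"],cv2.COLOR_RGB2HSV);m=((abs(H[:,:,0].astype(int)-60)<12)&(H[:,:,1]>120)).astype(np.uint8)
n,l,st,c=cv2.connectedComponentsWithStats(m);print("green",[(c[i].round(),onz(t,c[i],.06)[:2].round(3)) for i in range(1,n) if st[i,4]>80])
print("blue@place",fit([s,t],"blue",.5155,.0373,.036),fit([t],"blue",.5155,.0373,.036))
E
```

```text
time: 47.25
ee_pos: [0.515, 0.0375, 0.0704]
tcp_rot: [180.0, 0.0, -148.0]
wrist_force: [-5.3, 0.6, 6.3]
opening: 0.0626
grasp_force: 67.2
time: 48.25
ee_pos: [0.5143, 0.0374, 0.1602]
tcp_rot: [179.9, -0.1, -148.0]
wrist_force: [1.1, -0.3, 1.0]
opening: 0.0848
grasp_force: 0.0
time: 49.25
ee_pos: [0.4729, -0.4247, 0.1907]
tcp_rot: [-179.9, 0.0, -148.0]
wrist_force: [1.3, 0.3, -0.1]
opening: 0.085
grasp_force: 0.0
green [(array([435., 204.]), array([ 0.581, -0.384]))]
blue@place (array([0.5154, 0.0374]), np.float64(0.76)) (array([0.5138, 0.0399]), np.float64(0.75))
```

```bash
python3 -m inch '[[0.1,-0.75,-4,0],[0.1,-0.75,-8,0],[0.1,-0.75,-12,0],[0.1,-0.75,-14,0],[0.1,-0.75,-15.3,0],[0.1,-0.75,-15.6,0],[0.1,-0.75,-15.6,0],[0.1,-0.75,-15.6,0]]' 8.5 && python3 -m inch '[[0,0,0,0],[0,0,0,0],[0,0,0,0],[0,0,0,0],[0,0,0,0],[0,0,0,0],[0,0,0,0],[0,0,0,0]]' 5.5 30 && python3 -m inch '[[0,0,0,0],[0,0,0,0],[0,0,0,0],[0,0,0,-10],[0,0,0,-20],[0,0,0,-30],[0,0,0,-40],[0,0,0,-50]]' 8.5 60 && python3 -m inch '[[0,0,0,-10],[0,0,0,-20],[0,0,0,-30],[0,0,0,-38],[0,0,0,-38],[0,0,0,-38],[0,0,0,-38],[0,0,0,-38]]' && python3 -m inch '[[0,0,0,0],[0,0,0,0],[0,0,0,0],[0,0,0,0],[0,0,0,0],[0,0,0,0],[0,0,0,0],[0,0,0,0]]' 5.5 60 && python3 -m inch '[[0,0,1,0],[0,0,4,0],[0,0,8,0],[0,0,12,0],[0,0,16,0],[0,0,17.5,0],[0,0,17.5,0],[0,0,17.5,0]]'
```

```text
time: 50.35
ee_pos: [0.4746, -0.4305, 0.0351]
tcp_rot: [-179.9, 0.0, -148.0]
wrist_force: [-0.4, 0.7, 0.0]
opening: 0.0848
grasp_force: 0.0
time: 51.35
ee_pos: [0.4742, -0.4301, 0.0347]
tcp_rot: [-180.0, 0.0, -148.0]
wrist_force: [-1.5, 2.6, 4.7]
opening: 0.063
grasp_force: 32.0
time: 52.35
ee_pos: [0.4741, -0.4301, 0.0337]
tcp_rot: [180.0, -0.0, 161.7]
wrist_force: [-0.4, -0.5, 0.3]
opening: 0.0851
grasp_force: 0.0
time: 53.35
ee_pos: [0.4741, -0.4301, 0.0339]
tcp_rot: [180.0, 0.0, 124.1]
wrist_force: [-0.4, -0.7, -0.2]
opening: 0.0849
grasp_force: 0.0
time: 54.35
ee_pos: [0.4743, -0.4304, 0.0346]
tcp_rot: [180.0, 0.1, 124.0]
wrist_force: [-0.8, -0.5, 5.8]
opening: 0.063
grasp_force: 66.5
time: 55.35
ee_pos: [0.4738, -0.4297, 0.2067]
tcp_rot: [-180.0, -0.2, 124.0]
wrist_force: [0.2, 0.0, -2.5]
opening: 0.0634
grasp_force: 66.2
```

```bash
python3 -m inch '[[0,5,0,0],[0,11,0,0],[0,17,0,0],[0,23,0,0],[1,29,0,0],[2,35,0,0],[3,41,0,0],[4.1,46.75,0,0]]' && python3 -m inch '[[0,0,0,0],[0,0,-1,0],[0,0,-3,0],[0,0,-5,0],[0,0,-5.2,0],[0,0,-5.2,0],[0,0,-5.2,0],[0,0,-5.2,0]]'
```

```text
time: 56.35
ee_pos: [0.5145, 0.0394, 0.2072]
tcp_rot: [-179.9, -0.1, 124.0]
wrist_force: [1.7, -0.3, -1.6]
opening: 0.0633
grasp_force: 66.3
time: 57.35
ee_pos: [0.5154, 0.0373, 0.1575]
tcp_rot: [180.0, 0.0, 124.0]
wrist_force: [-0.1, 0.0, -2.2]
opening: 0.0634
grasp_force: 66.5
```

```bash
python3 -m inch '[[0,0,-0.6,0],[0,0,-1.2,0],[0,0,-1.6,0],[0,0,-1.9,0],[0,0,-2.1,0],[0,0,-2.2,0],[0,0,-2.2,0],[0,0,-2.2,0]]'
python3 - <<'E'
from h import *
s=shot("side"); cv2.imwrite("pics/p2.png",cv2.resize(s["img"][140:270,260:400],None,fx=3,fy=3,interpolation=2)[:,:,::-1])
E
```

```text
time: 58.35
ee_pos: [0.5151, 0.0374, 0.1355]
tcp_rot: [180.0, 0.0, 124.0]
wrist_force: [-3.1, -0.2, 6.0]
opening: 0.0632
grasp_force: 67.1
```

View pics/p2.png

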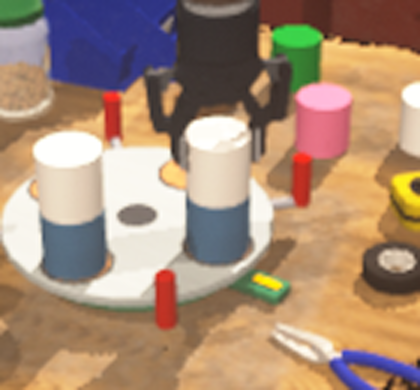

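Both pairs look well aligned. I'll release and turn the table again with the same front-right knob move.

```bash
python3 -m inch '[[0,0,0,0],[0,0,0,0],[0,0,0,0],[0,0,0,0],[0,0,0,0],[0,0,2,0],[0,0,6,0],[0,0,11.5,0]]' 8.5 40 && python3 -m inch '[[0,0,0,0],[-1,-2,0,10],[-2,-4,0,20],[-3,-6,0,30],[-4,-8,0,40],[-4.6,-10,0,50],[-4.6,-11.7,0,60],[-4.6,-11.7,0,70]]' && python3 -m inch '[[0,0,0,10],[0,0,0,20],[0,0,-4,20],[0,0,-8,20],[0,0,-10,20],[0,0,-10,20],[0,0,-10,20],[0,0,-10,20]]'  && python3 -m inch '[[0,0,-3,0],[0,0,-6,0],[0,0,-8,0],[0,0,-9,0],[0,0,-9.6,0],[0,0,-9.6,0],[0,0,-9.6,0],[0,0,-9.6,0]]' && python3 -m inch '[[0,0,0,0],[0,0,0,0],[0,0,0,0],[0,0,0,0],[0,0,0,0],[0,0,0,0],[0,0,0,0],[0,0,0,0]]' 1 40
```

```text
time: 59.4
ee_pos: [0.5145, 0.0374, 0.2501]
tcp_rot: [-179.9, -0.1, 124.0]
wrist_force: [1.1, -0.0, 0.0]
opening: 0.085
grasp_force: 0.0
time: 60.4
ee_pos: [0.4688, -0.0805, 0.2492]
tcp_rot: [180.0, -0.0, -165.7]
wrist_force: [-0.2, -0.7, -0.4]
opening: 0.0851
grasp_force: 0.0
time: 61.4
ee_pos: [0.4697, -0.0796, 0.151]
tcp_rot: [-179.9, 0.1, -146.0]
wrist_force: [0.8, 0.3, -0.7]
opening: 0.085
grasp_force: 0.0
time: 62.4
ee_pos: [0.4694, -0.0796, 0.0544]
tcp_rot: [-180.0, 0.0, -146.0]
wrist_force: [-0.2, 0.5, 0.4]
opening: 0.0849
grasp_force: 0.0
time: 63.4
ee_pos: [0.4691, -0.0796, 0.054]
tcp_rot: [-180.0, -0.0, -146.0]
wrist_force: [-1.2, -0.6, 3.6]
opening: 0.0191
grasp_force: 39.2
```

```bash
python3 -m inch '[[-0.3,0.5,0,-2],[-0.95,1.6,0,-6],[-1.6,2.95,0,-11],[-2.15,4.4,0,-16],[-2.55,5.85,0,-21],[-2.8,7.05,0,-25],[-2.9,7.95,0,-28],[-3,8.55,0,-30]]' && python3 -m inch '[[0,0.6,0,-2],[0,1.8,0,-6],[0.1,3.35,0,-11],[0.3,4.85,0,-16],[0.7,6.35,0,-21],[1.1,7.5,0,-25],[1.45,8.35,0,-28],[1.7,8.9,0,-30]]' && python3 -m inch '[[0.3,0.55,0,-2],[0.9,1.6,0,-6],[1.75,2.85,0,-11],[2.7,4.05,0,-16],[3.8,5.15,0,-21],[4.7,5.95,0,-25],[5.4,6.5,0,-28],[5.9,6.85,0,-30]]' && python3 -m inch '[[0,0,0,0],[0,0,0,0],[0,0,0,0],[0,0,0,0],[0,0,0,0],[0,0,0,0],[0,0,0,0],[0,0,0,0]]' && python3 -m inch '[[0,0,0,0],[0,0,0,0],[0,0,0,0],[0,0,0,0],[0,0,0,0],[0,0,4,0],[0,0,9,0],[0,0,14,0]]' 8.5 60 && python3 -m inch '[[-2,2,4,0],[-6,4,8,0],[-10,6,8,0],[-14,8,8,0],[-14,8,8,0],[-14,8,8,0],[-14,8,8,0],[-14,8,8,0]]'
python3 - <<'E'
from h import *
s=shot("side");t=shot("top")
im=np.hstack([cv2.resize(s["img"][130:270,230:370],(390,390),interpolation=2),cv2.resize(t["img"][140:260,300:420],(390,390),interpolation=2)])
cv2.imwrite("pics/r2.png",im[:,:,::-1])
print([(c,onz(t,c,.072)[:2].round(4)) for c,n in blobs(t,"red",15,60)])
for p in(s,t):
  print([(np.round(r["point"]),round(r["score"],2),onz(p,r["point"],.016)[:2].round(3)) for r in bot.landmark_of("block_mid",p)])
print(t["img"][183,400],cv2.cvtColor(t["img"],cv2.COLOR_RGB2HSV)[180:188:2,394:408:3].tolist())
E
```

```text
time: 64.4
ee_pos: [0.4402, 0.0063, 0.054]
tcp_rot: [-180.0, 0.1, -176.0]
wrist_force: [7.3, -1.8, -1.4]
opening: 0.0192
grasp_force: 39.1
time: 65.4
ee_pos: [0.4581, 0.095, 0.054]
tcp_rot: [180.0, 0.2, 153.9]
wrist_force: [12.5, -4.2, -2.8]
opening: 0.0189
grasp_force: 39.6
time: 66.4
ee_pos: [0.5171, 0.162, 0.0541]
tcp_rot: [179.9, 0.3, 123.9]
wrist_force: [8.1, -11.9, 1.1]
opening: 0.0191
grasp_force: 40.1
time: 67.4
ee_pos: [0.5167, 0.1618, 0.054]
tcp_rot: [179.9, 0.3, 124.0]
wrist_force: [9.0, -10.1, 0.1]
opening: 0.0193
grasp_force: 40.0
time: 68.4
ee_pos: [0.5148, 0.1634, 0.1953]
tcp_rot: [-180.0, -0.0, 124.0]
wrist_force: [0.6, 0.7, -0.4]
opening: 0.0852
grasp_force: 0.0
time: 69.4
ee_pos: [0.3757, 0.2431, 0.2736]
tcp_rot: [-180.0, 0.0, 124.0]
wrist_force: [-0.5, -0.5, 0.3]
opening: 0.0849
grasp_force: 0.0
[(array([406.8,  73.2]), array([ 1.0366, -0.2992])), (array([285.4, 150.4]), array([0.7584, 0.1158])), (array([357.5, 164.2]), array([ 0.7117, -0.126 ])), (array([269.7, 221.8]), array([0.5161, 0.1632])), (array([344. , 236.3]), array([ 0.4694, -0.0799]))]
[(array([328., 175.]), 0.51, array([ 0.651, -0.255]))]
[(array([397., 180.]), 0.54, array([ 0.67 , -0.267]))]
[196 148 104] [[[14, 118, 183], [14, 120, 189], [14, 119, 189], [14, 122, 193], [14, 123, 197]], [[14, 118, 188], [14, 117, 194], [15, 120, 195], [14, 120, 195], [14, 122, 198]], [[14, 117, 183], [14, 119, 190], [14, 120, 194], [15, 120, 197], [15, 121, 200]], [[14, 114, 159], [14, 116, 184], [14, 119, 190], [14, 120, 193], [14, 120, 200]]]
```

View pics/r2.png

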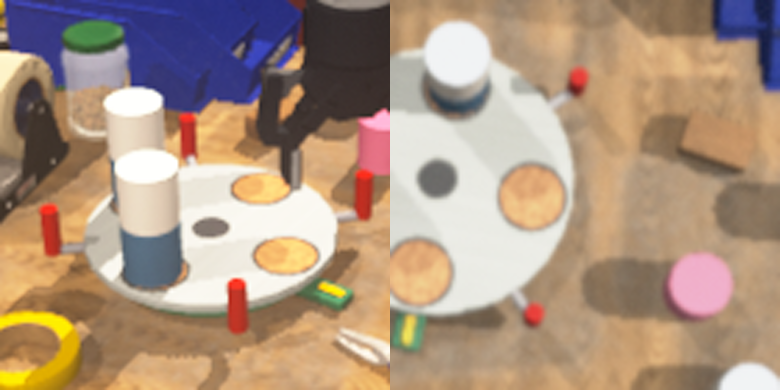

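The table is clicked home again with the pairs at back and left. The front cork is free and the block is near top-view pixel (401,184). I'll fit the block's pose in both views.

```bash
cat > blk.py <<'E'
from h import *
import sys
s=shot("side");t=shot("top")
def boxhull(p,x,y,th):
    c,sn=np.cos(th),np.sin(th)
    P=[proj(p,(x+c*u-sn*v,y+sn*u+c*v,z)) for u in(-.0225,.0225) for v in(-.0375,.0375) for z in(0,.032)]
    return cv2.convexHull(np.array(P,np.float32))
def poly(p,h,f=16):
    m=np.zeros(p["img"].shape[:2],np.uint8);cv2.fillConvexPoly(m,(h*f).astype(np.int32),255,cv2.LINE_AA,4);return m>127
labs=[cv2.cvtColor(p["img"],cv2.COLOR_RGB2LAB).astype(float) for p in(s,t)]
def cost(v):
    c=0
    for p,L in zip((s,t),labs):
        m=poly(p,boxhull(p,*v)); o=(cv2.dilate(m.astype(np.uint8),np.ones((5,5)))>0)&~m
        x=L[m];w=L[o]; g=(len(x)*x.var(0).sum()+len(w)*w.var(0).sum())/(len(x)+len(w)); c-=((x.mean(0)-w.mean(0))**2).sum()/g
    return c
x0,y0=float(sys.argv[1]),float(sys.argv[2]);best=None
for dx in(-.006,0,.006):
  for dy in(-.006,0,.006):
    for th in(-25,-16,-7):
      r=minimize(cost,[x0+dx,y0+dy,np.radians(th)],method="Nelder-Mead",options=dict(initial_simplex=np.array([[x0+dx,y0+dy,np.radians(th)]]*4)+np.vstack([np.zeros(3),np.diag([.005,.005,.1])]),maxiter=80))
      if best is None or r.fun<best.fun: best=r
v=best.x;print(v[:2].round(4),np.degrees(v[2]).round(1),best.fun)
ims=[]
for p,(u,w) in zip((s,t),[proj(q,(v[0],v[1],.016)).astype(int) for q in(s,t)]):
    f=10;c=p["img"][w-19:w+19,u-19:u+19];c=cv2.resize(c,None,fx=f,fy=f,interpolation=2)
    h=(boxhull(p,*v)-[u-19,w-19]+.5)*f; cv2.polylines(c,[h.astype(np.int32)],True,(255,0,0),1,cv2.LINE_AA);ims.append(c)
cv2.imwrite("pics/"+sys.argv[3],np.hstack(ims)[:,:,::-1])
E
python3 - <<'E'
from h import *
t=shot("top");print(onz(t,(400.9,183.7),.025))
E
python3 blk.py .662 -.275 b1.png
```

```text
[ 0.65599562 -0.27692676  0.025     ]
[ 0.6501 -0.234 ] -59.1 -2.093190394521717
```

View pics/b1.png

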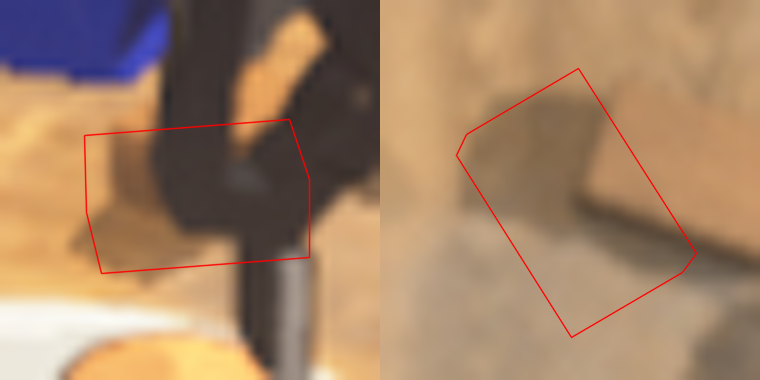

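```bash
python3 -m inch '[[-1,-6,0,-6],[-2,-12,0,-12],[-3,-18,0,-19],[-4,-24,0,-26],[-4.5,-30,0,-33],[-4.5,-36,0,-40],[-4.5,-42,0,-47],[-4.5,-48,0,-50]]'
sed -i 's/for th in(-25,-16,-7)/for th in(-22,-16,-10)/; s/maxiter=80/maxiter=40/; s/return c$/return c+300*max(0,abs(v[2]+.28)-.2)**2*10/' blk.py; sed -i 's/labs=\[.*/labs=[cv2.cvtColor(p["img"],cv2.COLOR_RGB2LAB).astype(float) for p in(s,t)]/' blk.py
python3 blk.py .656 -.277 b2.png
```

```text
time: 70.75
ee_pos: [0.3296, -0.2387, 0.2741]
tcp_rot: [179.9, 0.0, 73.9]
wrist_force: [1.1, 0.7, -0.5]
opening: 0.0851
grasp_force: 0.0
[ 0.6544 -0.24  ] -23.2 -3.226385682685346
```

View pics/b2.png

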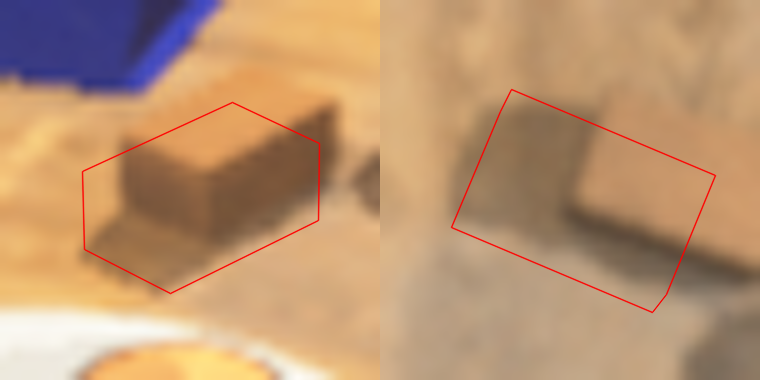

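```bash
cat > bc.py <<'E'
from h import *
from scipy.optimize import least_squares
s=shot("side");t=shot("top")
u,w=proj(s,(.6544,-.24,.016)).astype(int)
S={0:(120,140),1:(210,165),2:(335,105),3:(245,70),5:(212,243),4:(122,205),6:(335,172)}
obs=[(s,k,np.array(c)/10-.5+[u-19,w-19]) for k,c in S.items()]
u2,w2=proj(t,(.6544,-.24,.016)).astype(int)
obs+=[(t,0,np.array((606,97))*[1,1]/10-[38,0]-.5+[u2-19,w2-19]),(t,1,np.array((578,195))/10-[38,0]-.5+[u2-19,w2-19])]
# corners: 0 = far-left in side (x+,y+) ,1 = near (x-,y+),2=(x-,y-),3=(x+,y-)
C=[(.0225,.0375),(-.0225,.0375),(-.0225,-.0375),(.0225,-.0375)]
def X(v,k):
    a,b=C[k%4];c,n=np.cos(v[2]),np.sin(v[2]);return(v[0]+c*a-n*b,v[1]+n*a+c*b,.032 if k<4 else 0)
f=lambda v:np.concatenate([proj(p,X(v,k))-o for p,k,o in obs])
r=least_squares(f,[.656,-.277,-.28]);print(r.x[:2].round(4),np.degrees(r.x[2]),r.fun.reshape(-1,2).round(1).tolist())
ims=[]
for p in(s,t):
    u,w=proj(p,(r.x[0],r.x[1],.016)).astype(int);c=cv2.resize(p["img"][w-19:w+19,u-19:u+19],None,fx=10,fy=10,interpolation=2)
    for L in((0,1,2,3),(4,5,6,7)):
        P=np.array([(proj(p,X(r.x,k))-[u-19,w-19]+.5)*10 for k in L]);cv2.polylines(c,[P.astype(np.int32)],True,(255,0,0),1,cv2.LINE_AA)
    ims.append(c)
cv2.imwrite("pics/b3.png",np.hstack(ims)[:,:,::-1])
E
python3 bc.py
```

```text
[ 0.6587 -0.2758] -17.192146987200466 [[-0.5, -0.8], [-0.0, 0.4], [0.6, -1.2], [0.2, -1.2], [-0.1, 0.4], [-0.5, 0.3], [0.5, -0.3], [-0.0, -1.1], [-0.9, 1.4]]
```

View pics/b3.png

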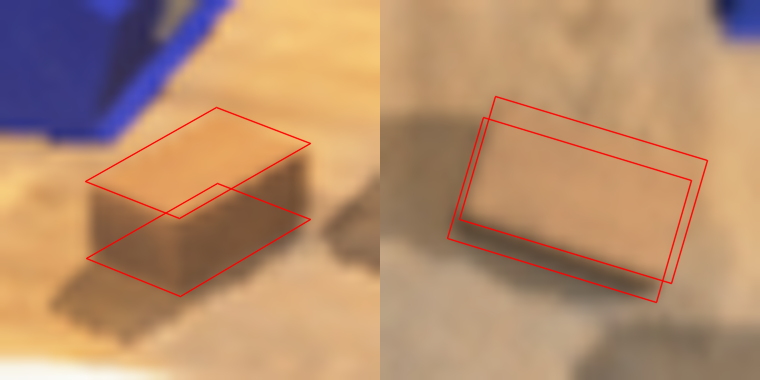

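```bash
python3 -m inch '[[5,-1,0,0],[10,-1.5,0,0],[15,-2,0,0],[21,-2.5,0,0],[27,-3,0,0],[31,-3.5,0,0],[32.9,-3.7,0,0],[32.9,-3.7,0,-1]]' 6.5 40 && python3 -m inch '[[0,0,-4,0],[0,0,-9,0],[0,0,-14,0],[0,0,-18,0],[0,0,-20,0],[0,0,-20,0],[0,0,-20,0],[0,0,-20,0]]'
python3 - <<'E'
from h import *
s=shot("side")
print([(np.round(r["point"]),round(r["score"],2),onz(s,r["point"],.016)[:2].round(3)) for r in bot.landmark_of("block_mid",s)], proj(s,(.658,-.276,.016)))
E
```

```text
time: 71.95
ee_pos: [0.6605, -0.2713, 0.2727]
tcp_rot: [-179.9, -0.0, 73.2]
wrist_force: [-0.3, 0.0, 0.1]
opening: 0.0646
grasp_force: 0.0
time: 72.95
ee_pos: [0.6599, -0.2739, 0.076]
tcp_rot: [179.8, 0.0, 73.0]
wrist_force: [0.4, -0.6, -0.7]
opening: 0.0653
grasp_force: 0.0
[(array([326., 174.]), 0.78, array([ 0.662, -0.263])), (array([284., 199.]), 0.21, array([ 0.727, -0.05 ]))] [328.60283388 172.57629824]
```

```bash
python3 -m inch '[[-0.1,-0.2,-2,0],[-0.1,-0.2,-4,0],[-0.1,-0.2,-5,0],[-0.1,-0.2,-5.8,0],[-0.1,-0.2,-6.2,0],[-0.1,-0.2,-6.2,0],[-0.1,-0.2,-6.2,0],[-0.1,-0.2,-6.2,0]]' && python3 -m inch '[[0,0,0,0],[0,0,0,0],[0,0,0,0],[0,0,0,0],[0,0,0,0],[0,0,0,0],[0,0,0,0],[0,0,0,0]]' 3.5 60 && python3 -m inch '[[0,0,0.5,0],[0,0,2,0],[0,0,4,0],[0,0,7,0],[0,0,10,0],[0,0,14,0],[0,0,16,0],[0,0,16,0]]'
```

```text
time: 74.05
ee_pos: [0.6584, -0.2756, 0.0124]
tcp_rot: [180.0, 0.0, 73.0]
wrist_force: [0.0, 0.0, -0.2]
opening: 0.0654
grasp_force: 0.0
time: 75.05
ee_pos: [0.6584, -0.2757, 0.0125]
tcp_rot: [179.9, 0.0, 73.0]
wrist_force: [-0.6, -0.7, 5.8]
opening: 0.0442
grasp_force: 61.7
time: 76.05
ee_pos: [0.6589, -0.2759, 0.1752]
tcp_rot: [179.7, 0.0, 73.0]
wrist_force: [0.6, -0.4, -1.5]
opening: 0.0439
grasp_force: 61.1
```

```bash
python3 -m inch '[[-4,3,0,1],[-8,7,0,2],[-11,11,0,3],[-14,15,0,4],[-15,20,0,5],[-15,25,0,6],[-14.4,30,0,6],[-14.4,31.3,0,6]]' && python3 -m inch '[[0,0,-2,0],[0,0,-5,0],[0,0,-8,0],[0,0,-10,0],[0,0,-10.5,0],[0,0,-10.5,0],[0,0,-10.5,0],[0,0,-10.5,0]]'
python3 - <<'E'
from h import *
s=shot("side")
print([(np.round(r["point"]),round(r["score"],2),onz(s,r["point"],.072)[:2].round(3)) for r in bot.landmark_of("block_mid",s)], proj(s,(.5152,.0372,.072)))
E
```

```text
time: 77.05
ee_pos: [0.5136, 0.0398, 0.1711]
tcp_rot: [-179.9, -0.0, 79.2]
wrist_force: [-0.1, -0.2, -0.6]
opening: 0.0443
grasp_force: 61.2
time: 78.05
ee_pos: [0.5145, 0.0374, 0.0677]
tcp_rot: [179.9, -0.0, 79.0]
wrist_force: [-0.4, -0.3, -0.6]
opening: 0.0442
grasp_force: 61.2
[(array([333., 213.]), 0.85, array([0.51 , 0.044]))] [332.36588941 211.28163882]
```

```bash
python3 -m inch '[[0,0,-0.6,0],[0,0,-1.2,0],[0,0,-1.6,0],[0,0,-1.8,0],[0,0,-1.9,0],[0,0,-1.95,0],[0,0,-1.95,0],[0,0,-1.95,0]]' && python3 -m inch '[[0,0,0,0],[0,0,0,0],[0,0,0,0],[0,0,0,0],[0,0,0,0],[0,0,2,0],[0,0,6,0],[0,0,11,0]]' 7 60 && python3 -m inch '[[-2,-3,3,0],[-6,-7,8,0],[-9,-12,10,0],[-12,-18,10,0],[-14,-24,10,0],[-15,-28,10,0],[-15,-30,10,0],[-15,-30,10,0]]'
python3 - <<'E'
from h import *
s=shot("side");t=shot("top")
im=np.hstack([cv2.resize(s["img"][130:270,230:370],(390,390),interpolation=2),cv2.resize(t["img"][140:260,250:370],(390,390),interpolation=2)])
def P(p,X,x0,y0,f,off):
    u=(proj(p,X)-[x0,y0]+.5)*f; cv2.drawMarker(im,(int(u[0])+off,int(u[1])),(255,0,255),cv2.MARKER_CROSS,8,1)
ax=np.array([.6134,.0185])
for k,z in((0,.068),(1,.166),(3,.166),(2,.036)):
    an=np.radians(169.2+90*k) ; c=ax+.1*np.array([np.cos(an),np.sin(an)])
    z={0:.068,3:.166,2:.166,1:.036}[k]
    P(s,(*c,z),230,130,390/140,0);P(t,(*c,z),250,140,3.25,390)
cv2.imwrite("pics/end.png",im[:,:,::-1])
print([(c,onz(t,c,.072)[:2].round(4)) for c,n in blobs(t,"red",15,60)])
E
```

```text
time: 79.15
ee_pos: [0.5139, 0.0375, 0.0484]
tcp_rot: [180.0, -0.0, 79.0]
wrist_force: [-6.6, -0.2, 9.8]
opening: 0.0441
grasp_force: 62.5
time: 80.15
ee_pos: [0.5135, 0.0374, 0.1578]
tcp_rot: [-179.9, 0.0, 79.0]
wrist_force: [0.0, 0.3, -0.3]
opening: 0.0699
grasp_force: 0.0
time: 81.15
ee_pos: [0.364, -0.2633, 0.257]
tcp_rot: [-180.0, -0.0, 78.9]
wrist_force: [0.0, 0.3, 0.4]
opening: 0.0702
grasp_force: 0.0
[(array([406.8,  73.2]), array([ 1.0366, -0.2992])), (array([285.4, 150.4]), array([0.7584, 0.1158])), (array([357.7, 164.2]), array([ 0.7117, -0.1267])), (array([269.7, 221.8]), array([0.5161, 0.1632])), (array([344. , 236.3]), array([ 0.4694, -0.0799]))]
```

View pics/end.png

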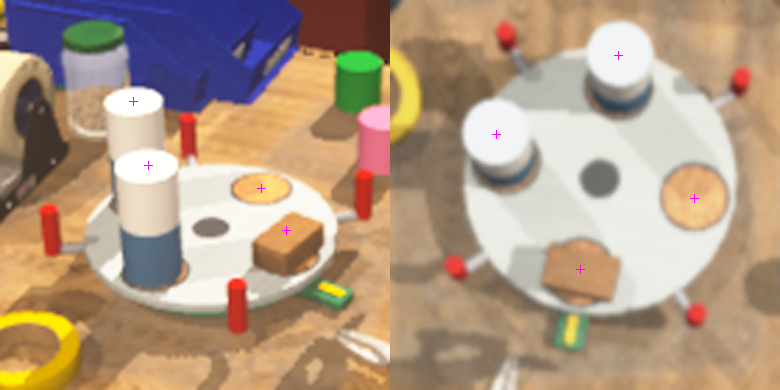

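The final view shows both pairs centred on the back and left places. The block is flat and centred on the front place, the knobs are at their click positions, and the arm is clear.

```bash
python3 -c "
from workcell import bot
print(bot.job_done())"
```

```text
the job is handed in; nothing more can be done
None
```

The job is handed in: both blue cups are boxed on the left and back places, the table is clicked home, the block lies flat on the front place, and the spare white cup is still mouth down on the bench; the hand-in call returned no verdict.

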